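# Tip the portion carton onto its shelf card

## Robot

A 7-joint arm with a two-finger parallel gripper is mounted at the origin on the work surface. World frame = base frame: x ahead of the robot, y to its left, z up, the work surface at z = 0. Lengths are in m, angles in rad, forces in N, time in s.
With the tool pointing down it reaches from about 0.4 to 0.85 m from the base axis. Payload 4.5 kg.
Tool frame: the origin (TCP) lies on the centre line of the jaws, within the pads' length; the fingertips stand 11 mm ahead of it and the grasp point (between the pads) lies 8 mm behind it; z points along the fingers, y is the line along which they close (so a half turn about z gives the same grasp; the last joint's range is limited). The gripper opens to 88 mm and grips with 3 to 60 N. Pads are 18 mm wide; open, the fingers measure 123 mm over their backs; the gripper's body (75 mm by 187 mm) begins 45 mm behind the grasp point.
Start: joints at [1.257, 0.689, -0.195, 1.565, 0.157, 0.902, -0.215], TCP at [0.213, -0.588, 0.25] pointing down, gripper open.
Joint ranges: [-3.01, 3.01], [-0.46, 2.08], [-1.47, 1.51], [0.13, 2.56], [-1, 4.14], [0.04, 2.09], [-2.66, 2.66]. Speed limits (rad/s): [2.57, 2.57, 3.14, 3.14, 3.14, 3.14, 3.14].

## Interface

Orientations are given as a unit quaternion [x, y, z, w].
In Python, from plant import * gives the robot as it stands. The module is installed in compiled form; this text tells all that it offers.
- The arm moves only by the tool send_rows, never from a script. Its argument "motion" is a list of rows, each an object of numbers: "x", "y", "z": the shift along the tool's x, y, z in cm; "rx", "ry", "rz": the turn, a rotation vector about the tool's x, y, z in rad; "jaw": the finger opening in cm, from 0 to 8.81. In form: [{"x": .., "y": .., "z": .., "rx": .., "ry": .., "rz": .., "jaw": ..}, ...]. A call has exactly 5 rows; each row shifts and turns the commanded pose from where the row before left it, along the tool's axes as they then stand; what a row does not reach is not made up. A row lasts 1/10 s, in which the tool goes at most 50 mm and 8.59 degrees, less where a joint would pass 70% of its speed; a pose out of reach is approached as far as the arm can. A call is refused whole if a number of a shift passes 5 or a number of a turn 0.15, either way. A call with a gripper value outside its range is refused whole. The fingers move at their own pace and stop on an object; "grip_force" is the grip in N (left out, the last holds). Time passes only in rows, so rows that do not move let the fingers close, or fill a call up. It gives the time, the measured TCP pose, the force, the opening and the grip force at its end, in the units of the state.
- get_state(): the state, without advancing time (a new reading comes with each control period).
- snapshot(name): name is "scene" or "top"; returns a dict with "img" (400x640x3 uint8, red, green, blue), "vertical_fov" (degrees; the focal length in pixels is half the picture's height over the tangent of half this angle, whatever the lens; pixels are square), "cx", "cy" (the principal point, pixels), "extrinsics" (4x4, takes a point from camera to world coordinates). Camera axes: x right, y up, looking along -z (the intrinsics and any distortion apply to the point x, -y, -z); pixel columns grow to the right and rows downward; lengths in m; the calibration is good to about 2 mm. A picture is of the moment at which its call begins. There is no depth.
- finish_job(): hands the job in; it is judged then, once.
The state is a dict: "clock": time; "q": joint angles; "qd": joint speeds; "joint_torque": joint torques, N m; "tool_pos": TCP position; "eef_rot": TCP orientation; "contact_force": force on the tool from outside, world axes, zero at the start; "moment": the same for the moment, N m; "opening": opening from 0.0 (shut) to 1.0 (fully open); "finger_force": force on a finger pad.
Only numpy, scipy, OpenCV 4.12 (cv2) and the standard library are available. Lean on these libraries where they do the work, as an engineer would, in place of code of your own. Each camera call takes 0.05 s, during which the arm holds its last target. There are 200 camera calls.

## Task

Slide the small brown carton, still standing, until its foot is a little way onto the green shelf card, then push it over so that it lies flat with its white label up and wholly within the card. Only push it: do not take it between the fingers or lift it, and leave the foil trays, the black tray and the tub where they are.

Things in the scene. Friction and masses are not known exactly. Their poses are not given: they have to be found in the camera images.
- carton: The carton: brown cardboard box with a blue band round its foot, 50 mm thick (its x) by 85 mm wide (its y) by 110 mm tall (its z), about 0.25 kg (0.2 to 0.32). It starts standing. Origin: centre of its underside. +z points up when standing; +x points roughly along the card's +x, towards the card; the white label is on its -x face, turned away from the card, and folds 18 mm over its top.
- carton_center (a point): Centre of the carton's volume, 55 mm above its origin along its z. On this counter a push on the -x face whose lowest contact is 30 mm or less above the counter slides it upright; one at 85 mm or more tips it about its +x foot edge, and it falls by itself once leaned over about 25 degrees.
- carton_foot_left (a point): Carton corner: +x face (the face that ends underneath), foot end, +y side: (25, 42.5, 0) mm in the carton's frame.
- carton_foot_right (a point): Carton corner: +x face, foot end, -y side: (25, -42.5, 0) mm.
- carton_top_left (a point): Carton corner: +x face, top end, +y side: (25, 42.5, 110) mm.
- carton_top_right (a point): Carton corner: +x face, top end, -y side: (25, -42.5, 110) mm.
- card: The green shelf card, flat and fixed on the steel counter, 170 mm long (its x) by 130 mm wide (its y), under 1 mm thick, nothing to catch on. Origin: its centre. +x runs along its length, away from the carton; the carton starts standing 25 to 85 mm short of the -x end of the card.
- foil_trays: Bystander: stack of two silver foil trays with white lids, 120 x 92 x 68 mm high, loose, beside the card. Origin: centre of its underside.
- black_tray: Bystander: black meal tray, 126 x 94 x 30 mm high, loose, beside the card (on the side opposite to the foil trays; which is which varies). Origin: centre of its underside.
- tub: Bystander: white round tub with a blue lid, 68 mm across, 60 mm high, loose, beyond the far (+x) end of the card. Origin: centre of its underside.
There are look-alikes about, which are no part of the job. Leave any orange, pink or yellow look-alike of the carton alone.

How it is judged:
On the way, in this order (a step that is already met when the one before it is completed fails the run):
1. the carton stands upright with its front foot edge on the card (angle between carton's own z axis and vertical below 0.1 rad and x of carton in the frame of card above -0.112 m and linear speed of carton below 0.1 m/s), for 0.2 s.
2. the carton has been tipped over (angle between carton's own z axis and vertical above 1.4 rad), for 0.1 s.
At the end, for the whole second after the job is handed in: The carton lies flat at rest, label up (within 0.1 rad), its four lower corners within the green card (2 mm of overhang allowed); no bystander has moved by 12 mm or more (x of carton_foot_left in the frame of card between -0.087 and 0.087 m and y of carton_foot_left in the frame of card between -0.067 and 0.067 m and x of carton_foot_right in the frame of card between -0.087 and 0.087 m and y of carton_foot_right in the frame of card between -0.067 and 0.067 m and x of carton_top_left in the frame of card between -0.087 and 0.087 m and y of carton_top_left in the frame of card between -0.067 and 0.067 m and x of carton_top_right in the frame of card between -0.087 and 0.087 m and y of carton_top_right in the frame of card between -0.067 and 0.067 m and angle between carton's own x axis and vertical above 3.04 rad and height (world z) of carton_center below 0.029 m and linear speed of carton below 0.01 m/s and angular speed of carton below 0.1 rad/s and distance of each of foil_trays, black_tray, tub from where it was at the start of the episode below 0.012 m); the robot touches nothing.
It fails at once if the carton is lifted off the counter ((angle between carton's own z axis and vertical below 0.05 rad and height (world z) of carton_center above 0.064 m) or height (world z) of carton_center above 0.072 m or (angle between carton's own z axis and vertical above 1.45 rad and height (world z) of carton_center above 0.042 m)).
It fails at once if the carton is taken between the fingers (x of the grasp point in the frame of carton between -0.017 and 0.017 m and y of the grasp point in the frame of carton between -0.034 and 0.034 m and z of the grasp point in the frame of carton between 0 and 0.102 m).
It fails at once if the foil trays is knocked or pushed (distance of foil_trays from where it was at the start of the episode above 0.012 m or angle between foil_trays's own z axis and vertical above 0.3 rad).
It fails at once if the black tray is knocked or pushed (distance of black_tray from where it was at the start of the episode above 0.012 m or angle between black_tray's own z axis and vertical above 0.3 rad).
It fails at once if the tub is knocked or pushed (distance of tub from where it was at the start of the episode above 0.012 m or angle between tub's own z axis and vertical above 0.3 rad).
It also fails if it takes over 38 s, if anything falls off the work surface, if the arm or the gripper's body presses on something with over 40 N, if the wrist force passes 120 N, or if a joint passes its speed limit or range.

## Working session

There is one attempt and no reset: what is moved stays moved. The work goes in short steps, Python scripts to look and compute and a tool call to move; the robot and the scene stay as the last step left them, time stands still between calls to the robot, and variables do not carry over. Pictures are saved under pics/ and viewed, at most 10 in all, crops included, and the job is handed in when it is done.

Besides the shell and the picture viewer there is one more tool, called after "Emit:" as name([rows], argument=value, ...), one row to a line, values as JSON. send_rows: Moves the arm, as the interface text tells. Its arguments: {"type":"object","properties":{"motion":{"type":"array"},"grip_force":{"type":"number"}},"required":["motion"]}

```bash
mkdir -p pics; python3 - <<'E'
from plant import *
import cv2,numpy as np
s=get_state();print({k:np.round(s[k],3) for k in ("clock","tool_pos","eef_rot","opening","contact_force")})
for n in("top","scene"):
    d=snapshot(n);cv2.imwrite(f"pics/{n}0.png",d["img"][:,:,::-1])
    print(n,d["vertical_fov"],d["cx"],d["cy"],np.round(d["extrinsics"],3).tolist(),[k for k in d])
E
```

```text
{'clock': np.float64(0.0), 'tool_pos': array([ 0.213, -0.587,  0.249]), 'eef_rot': array([ 0.985,  0.173, -0.   , -0.001]), 'opening': np.float64(1.001), 'contact_force': array([-0.531, -0.46 ,  0.325])}
top 47.873642363315966 323.8580598921204 201.3364486963179 [[-0.003, 0.994, -0.114, 0.446], [-1.0, -0.001, 0.011, 0.018], [0.011, 0.114, 0.993, 1.124], [0.0, 0.0, 0.0, 1.0]] ['img', 'vertical_fov', 'cx', 'cy', 'extrinsics']
scene 49.30284220908696 315.41452487445855 197.63963299518227 [[0.644, -0.397, 0.654, 1.173], [0.765, 0.358, -0.536, -0.479], [-0.021, 0.845, 0.534, 0.604], [0.0, 0.0, 0.0, 1.0]] ['img', 'vertical_fov', 'cx', 'cy', 'extrinsics']
```

View pics/top0.png

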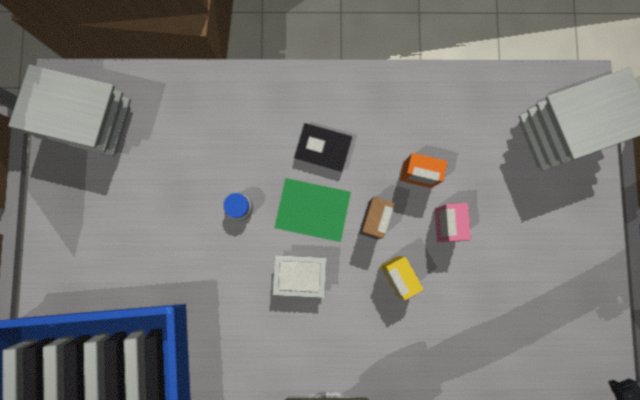

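View pics/scene0.png

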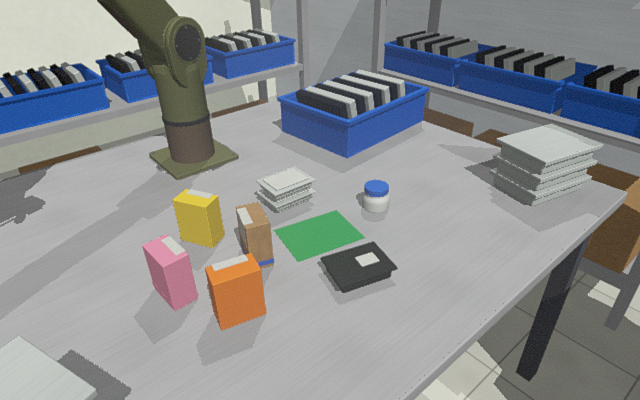

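The top view shows the card at about (313,210). The carton is at (378,217) with its label on the right, so the push goes image-left, along world +y. The pink, orange and yellow look-alikes crowd the space behind it.

```bash
cat > h.py <<'E'
from plant import *
import cv2,numpy as np
def ray(d,uv,z):
    f=200/np.tan(np.radians(d["vertical_fov"]/2));E=d["extrinsics"];uv=np.atleast_2d(uv).astype(float)
    c=np.c_[(uv[:,0]-d["cx"])/f,-(uv[:,1]-d["cy"])/f,-np.ones(len(uv))]@E[:3,:3].T
    o=E[:3,3];return o+c*((z-o[2])/c[:,2])[:,None]
def mask(img,lo,hi):
    h=cv2.cvtColor(img,cv2.COLOR_RGB2HSV);return cv2.inRange(h,np.array(lo),np.array(hi))
def rect(m,roi=None):
    if roi: z=np.zeros_like(m);x0,y0,x1,y1=roi;z[y0:y1,x0:x1]=m[y0:y1,x0:x1];m=z
    c=max(cv2.findContours(m,0,2)[0],key=cv2.contourArea);return c,cv2.boxPoints(cv2.minAreaRect(c))
E
python3 - <<'E'
from h import *
d=snapshot("top");im=d["img"]
def show(n,m,roi,z):
    c,b=rect(m,roi);w=ray(d,b,z)[:,:2];print(n,b.round(0).tolist(),w.round(3).tolist(),"sides",np.linalg.norm(w[1]-w[0]).round(3),np.linalg.norm(w[2]-w[1]).round(3))
show("card",mask(im,(45,90,50),(75,255,255)),(250,150,380,260),0)
for n,lo,hi,roi in(("yellow",(22,120,60),(32,255,255),(370,240,440,310)),("orange",(5,200,100),(16,255,255),(390,140,460,200)),("pink",(150,60,80),(179,255,255),(425,190,480,260)),("brown",(5,60,50),(20,190,255),(355,185,400,245))):
    m=mask(im,lo,hi); show(n,m,roi,.11)
lab=mask(im,(0,0,170),(179,60,255)); show("label",lab,(370,195,400,240),.11)
c=im[140:310,345:485]; cv2.imwrite("pics/crop0.png",cv2.resize(c[:,:,::-1],None,fx=3.4,fy=3.4,interpolation=2))
E
```

```text
card [[274.0, 227.0], [285.0, 178.0], [350.0, 192.0], [340.0, 241.0]] [[0.51, 0.129], [0.635, 0.104], [0.599, -0.062], [0.475, -0.034]] sides 0.128 0.169
yellow [[380.0, 265.0], [403.0, 252.0], [424.0, 289.0], [401.0, 302.0]] [[0.418, -0.119], [0.447, -0.17], [0.366, -0.215], [0.338, -0.164]] sides 0.059 0.093
orange [[406.0, 173.0], [410.0, 153.0], [446.0, 161.0], [441.0, 181.0]] [[0.626, -0.181], [0.673, -0.192], [0.655, -0.274], [0.609, -0.262]] sides 0.048 0.084
pink [[434.0, 204.0], [468.0, 202.0], [470.0, 240.0], [437.0, 242.0]] [[0.556, -0.244], [0.561, -0.321], [0.474, -0.323], [0.469, -0.247]] sides 0.078 0.087
brown [[360.0, 232.0], [371.0, 195.0], [394.0, 202.0], [383.0, 240.0]] [[0.492, -0.074], [0.576, -0.102], [0.559, -0.154], [0.475, -0.126]] sides 0.089 0.055
label [[377.0, 230.0], [385.0, 205.0], [393.0, 208.0], [385.0, 233.0]] [[0.496, -0.113], [0.553, -0.132], [0.547, -0.149], [0.491, -0.13]] sides 0.06 0.018
```

View pics/crop0.png

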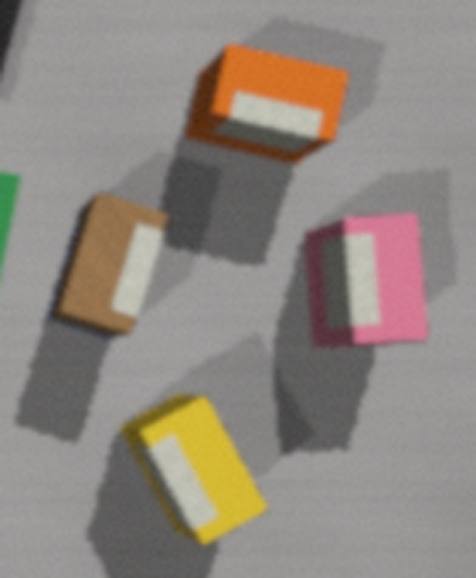

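```bash
cat > opt.py <<'E'
from h import *
from scipy.spatial.transform import Rotation as Ro
def box(c,yaw,sx,sy): return np.array(c),np.radians(yaw),sx/2,sy/2
# carton and look-alikes: centre, yaw of their thin axis, sizes
A=np.array([.417,-.142]);B=np.array([.444,-.173]);C=np.array([.366,-.215])
ybox=box((A+C)/2,np.degrees(np.arctan2(*(B-A)[::-1])),.05,.09)
obs=[ybox,box([.639,-.228],76.5+90,.052,.088),box([.514,-.298],93,.056,.09)]
car=box([.526,-.116],71.8,.05,.085)
def sd(P,b,h=.112):
    c,y,hx,hy=b;q=(P[:,:2]-c)@np.array([[np.cos(y),-np.sin(y)],[np.sin(y),np.cos(y)]])
    k=np.c_[abs(q[:,0])-hx,abs(q[:,1])-hy,P[:,2]-h]
    return np.where((k>0).any(1),np.linalg.norm(np.maximum(k,0),axis=1),k.max(1))
def grid(x,y,z,n): return np.stack(np.meshgrid(*[np.linspace(-a,a,m) if np.isscalar(a) else np.linspace(*a,m) for a,m in zip((x,y,z),n)]),-1).reshape(-1,3)
body=grid(.0375,.0935,(-.183,-.053),(7,15,11))
def fing(g): return grid(.009,.0175+g/2,(-.053,.011),(3,7,9))
n=np.array([np.cos(car[1]),np.sin(car[1])]);t=np.array([n[1],-n[0]])
def place(yaw,tilt,roll,zlow,lat,g=0):
    R=(Ro.from_euler('z',yaw,degrees=True)*Ro.from_euler('x',roll,degrees=True)*Ro.from_euler('y',-tilt,degrees=True)*Ro.from_euler('x',180,degrees=True)).as_matrix()
    F=fing(g)@R.T;z=zlow-F[:,2].min();p=np.array([0,0,z]);F=F+p
    f=F[:,:2]@n;i=f>f.max()-.0015;con=F[i];
    s=-.0005-car[2]-f.max();l=lat-(con[:,:2]@t).mean()
    p[:2]+=car[0]+s*n+l*t;sh=p-np.array([0,0,z])
    return R,p,F+sh,body@R.T+p,con[:,2].min()
def clear(a):
    R,p,F,Bd,cz=place(*a)
    o=min(min(sd(F,b).min(),sd(Bd,b).min()) for b in obs)
    return o,sd(Bd,car).min(),min(Bd[:,2].min(),F[:,2].min()),cz,R,p
if __name__=="__main__":
    r=np.random.default_rng(0);res=[]
    for k in range(12000):
        a=(r.uniform(30,115),r.uniform(15,55),r.uniform(-45,45),r.uniform(.006,.022),r.uniform(-.015,.015))
        o,c,z,cz,R,p=clear(a)
        if cz<.03 and z>.004: res.append((min(o,c+.004),o,c,cz,*a))
    res=np.array(sorted(res,reverse=True));print(res[:12].round(3))
    m=abs(res[:,6-0]) if 0 else None
    s=res[(abs(res[:,6])<3)];print("noroll\n",s[:6].round(3))
E
python3 opt.py
```

```text
[[-2.00000e-03 -2.00000e-03 -5.00000e-03  2.90000e-02  1.12500e+02
   2.18730e+01 -1.97430e+01  1.10000e-02  1.40000e-02]
 [-4.00000e-03 -4.00000e-03 -5.00000e-03  2.70000e-02  1.06131e+02
   2.95920e+01 -7.85000e+00  1.30000e-02  1.20000e-02]
 [-4.00000e-03 -4.00000e-03 -2.00000e-03  2.40000e-02  1.05071e+02
   2.95120e+01 -8.19800e+00  1.00000e-02  1.50000e-02]
 [-4.00000e-03 -4.00000e-03 -4.00000e-03  2.40000e-02  7.88100e+01
   2.40470e+01  2.49030e+01  1.70000e-02 -1.40000e-02]
 [-5.00000e-03 -5.00000e-03 -7.00000e-03  2.60000e-02  1.12529e+02
   3.11420e+01 -1.17550e+01  1.00000e-02  4.00000e-03]
 [-5.00000e-03 -5.00000e-03 -2.00000e-03  2.20000e-02  7.49510e+01
   2.23200e+01  1.39650e+01  1.60000e-02  7.00000e-03]
 [-5.00000e-03 -5.00000e-03 -9.00000e-03  1.60000e-02  7.60240e+01
   1.69650e+01  1.15580e+01  1.10000e-02  1.30000e-02]
 [-5.00000e-03 -5.00000e-03 -3.00000e-03  2.10000e-02  7.36750e+01
   2.12750e+01  9.39600e+00  1.40000e-02  1.10000e-02]
 [-5.00000e-03 -5.00000e-03 -3.00000e-03  2.90000e-02  1.09282e+02
   2.78520e+01 -1.81230e+01  1.00000e-02  1.40000e-02]
 [
[... 405 characters left out ...]
0000e-03  2.50000e-02  6.60510e+01
   3.54560e+01 -1.74400e+00  1.50000e-02  1.50000e-02]
 [-8.00000e-03 -8.00000e-03  1.40000e-02  2.10000e-02  6.74370e+01
   3.80980e+01  2.35000e-01  1.00000e-02  1.30000e-02]
 [-8.00000e-03 -8.00000e-03 -9.00000e-03  3.00000e-02  1.06648e+02
   3.37220e+01 -2.59000e+00  1.80000e-02 -1.00000e-03]
 [-8.00000e-03 -8.00000e-03 -1.20000e-02  2.40000e-02  1.07078e+02
   2.02260e+01  3.26000e-01  1.80000e-02  1.40000e-02]
 [-8.00000e-03 -8.00000e-03 -1.10000e-02  2.10000e-02  1.02412e+02
   1.88380e+01  2.81500e+00  1.50000e-02  1.40000e-02]
 [-9.00000e-03 -4.00000e-03 -1.30000e-02  2.80000e-02  1.11867e+02
   2.34350e+01 -2.57000e+00  2.00000e-02  1.00000e-02]]
```

```bash
cat > de.py <<'E'
from opt import *
from scipy.optimize import differential_evolution as DE
def cost(a):
    o,c,z,cz,R,p=clear(a)
    return -min(o,c+.003,.03)+10*max(0,cz-.029)+10*max(0,.006-z)
for g in (0,.02,.05,.088):
  for yb in((20,70),(70,120),(120,210)):
    f=lambda a:cost((*a,g))
    r=DE(f,[yb,(0,65),(-60,60),(.006,.028),(-.032,.032)],maxiter=45,popsize=8,seed=1,polish=False,workers=1)
    o,c,z,cz,R,p=clear((*r.x,g));print(g,yb,r.x.round(3),"obs %.3f car %.3f cz %.3f"%(o,c,cz),p.round(3))
E
time timeout 550 python3 de.py
```

```text
0 (20, 70) [ 5.1301e+01  1.6110e+01  2.0671e+01  1.1000e-02 -1.6000e-02] obs -0.004 car -0.007 cz 0.028 [ 0.511 -0.156  0.029]
0 (70, 120) [ 7.2255e+01  2.1712e+01  2.8228e+01  2.3000e-02 -3.1000e-02] obs 0.000 car -0.003 cz 0.029 [ 0.488 -0.144  0.043]
0 (120, 210) [ 1.34159e+02  8.37500e+00 -3.44340e+01  7.00000e-03 -1.00000e-02] obs 0.002 car -0.001 cz 0.029 [ 0.502 -0.158  0.027]
0.02 (20, 70) [ 6.6785e+01  2.7110e+01 -1.1236e+01  2.1000e-02  1.9000e-02] obs -0.003 car -0.000 cz 0.029 [ 0.55  -0.167  0.04 ]
0.02 (70, 120) [ 7.6227e+01  2.7022e+01  3.2495e+01  2.2000e-02 -2.8000e-02] obs 0.002 car -0.000 cz 0.029 [ 0.476 -0.142  0.048]
0.02 (120, 210) [1.22376e+02 1.85290e+01 3.61000e+00 2.20000e-02 3.20000e-02] obs -0.004 car -0.007 cz 0.028 [ 0.531 -0.174  0.037]
0.05 (20, 70) [ 6.7455e+01  2.9576e+01 -2.3501e+01  2.0000e-02  3.1000e-02] obs 0.000 car 0.003 cz 0.029 [ 0.57  -0.174  0.05 ]
0.05 (70, 120) [ 7.7143e+01  2.9265e+01  3.0158e+01  2.1000e-02 -9.0000e-03] obs 0.006 car 0.003 cz 0.028 [ 0.479 -0.145  0.054]
0.05 (120, 210) [ 1.20028e+02  2.10170e+01 -3.72300e+00  1.30000e-02  2.60000e-02] obs -0.004 car -0.007 cz 0.025 [ 0.511 -0.18   0.029]
0.088 (20, 70) [ 6.9145e+01  2.3592e+01 -1.8657e+01  2.1000e-02  4.0000e-03] obs 0.001 car -0.001 cz 0.028 [ 0.561 -0.17   0.054]
0.088 (70, 120) [ 7.2877e+01  2.8055e+01  2.5929e+01  2.1000e-02 -7.0000e-03] obs 0.008 car 0.005 cz 0.029 [ 0.492 -0.147  0.061]
0.088 (120, 210) [1.20097e+02 2.23200e+01 6.63100e+00 2.20000e-02 3.10000e-02] obs -0.003 car -0.006 cz 0.029 [ 0.5   -0.19   0.043]
real	0m45.119s
user	0m45.389s
sys	0m0.231s
```

```bash
cat > de2.py <<'E'
from opt import *
import opt
from scipy.optimize import differential_evolution as DE
def cost(a):
    o,c,z,cz,R,p=clear(a)
    return -min(o,c+.003,.03)+10*max(0,cz-.031)+10*max(0,.006-z)
for yb,rb in(((45,100),(0,60)),((45,100),(-60,0)),((100,210),(-60,60))):
    r=DE(cost,[yb,(0,65),rb,(.006,.028),(0,.008),(0,.088)],maxiter=90,popsize=10,seed=2,polish=False)
    o,c,z,cz,R,p=clear(r.x);print(r.x.round(3),"obs %.3f car %.3f cz %.3f"%(o,c,cz),p.round(3))
    P=place(*r.x);print([min(sd(P[2],b).min(),sd(P[3],b).min()).round(3) for b in obs],[sd(P[2],b).min().round(3) for b in obs],z)
print(obs)
E
timeout 550 python3 de2.py
```

```text
[7.6387e+01 2.8965e+01 2.6825e+01 2.3000e-02 7.0000e-03 6.7000e-02] obs 0.008 car 0.005 cz 0.031 [ 0.487 -0.148  0.059]
[np.float64(0.008), np.float64(0.008), np.float64(0.008)] [np.float64(0.008), np.float64(0.072), np.float64(0.073)] 0.023073891489994343
[ 6.6667e+01  2.5331e+01 -1.8253e+01  2.4000e-02  1.0000e-03  8.1000e-02] obs 0.002 car -0.001 cz 0.031 [ 0.563 -0.173  0.055]
[np.float64(0.002), np.float64(0.002), np.float64(0.024)] [np.float64(0.046), np.float64(0.003), np.float64(0.059)] 0.0236621965315737
[1.12946e+02 3.43270e+01 7.55200e+00 2.10000e-02 8.00000e-03 7.90000e-02] obs 0.001 car -0.002 cz 0.031 [ 0.479 -0.177  0.042]
[np.float64(0.001), np.float64(0.001), np.float64(0.001)] [np.float64(0.001), np.float64(0.069), np.float64(0.046)] 0.02088827938723902
[(array([ 0.3915, -0.1785]), np.float64(-0.8542546526984924), 0.025, 0.045), (array([ 0.639, -0.228]), np.float64(2.9059732045705586), 0.026, 0.044), (array([ 0.514, -0.298]), np.float64(1.6231562043547265), 0.028, 0.045)]
```

```bash
cat > rows.py <<'E'
from h import *
from scipy.spatial.transform import Rotation as Ro
import json
def tgt(yaw,tilt,roll,half=False):
    r=Ro.from_euler('z',yaw,degrees=True)*Ro.from_euler('x',roll,degrees=True)*Ro.from_euler('y',-tilt,degrees=True)*Ro.from_euler('x',180,degrees=True)
    return r*Ro.from_euler('z',180,degrees=True) if half else r
def plan(p1,r1,n,p0=None,r0=None):
    s=get_state()
    if p0 is None:p0=s["tool_pos"]
    if r0 is None:r0=Ro.from_quat(s["eef_rot"])
    dv=(r0.inv()*r1).as_rotvec();st=Ro.from_rotvec(dv/n);r=r0;dp=(np.array(p1)-p0)/n*100
    print("angle",np.degrees(np.linalg.norm(dv)).round(1),"per row",(dv/n).round(4),"maxstep cm",np.linalg.norm(dp).round(2))
    for k in range(n):
        print(json.dumps(dict(zip(("x","y","z","rx","ry","rz"),[round(float(v),4) for v in (*r.inv().apply(dp).round(2),*(dv/n).round(4))]))))
        r=r*st
def st():
    s=get_state();print(s["clock"].round(2),s["tool_pos"].round(4),Ro.from_quat(s["eef_rot"]).as_euler('ZXY',degrees=True).round(1),s["contact_force"].round(1),s["q"].round(2),s["opening"].round(2))
E
python3 - <<'E'
from rows import *
for h in(0,1):plan([.483,-.159,.20],tgt(76,29,27,h),15)
E
```

```text
angle 61.7 per row [ 0.0439  0.0152 -0.0547] maxstep cm 3.39
{"x": 2.67, "y": -2.07, "z": 0.33, "rx": 0.0439, "ry": 0.0152, "rz": -0.0547}
{"x": 2.77, "y": -1.9, "z": 0.46, "rx": 0.0439, "ry": 0.0152, "rz": -0.0547}
{"x": 2.86, "y": -1.73, "z": 0.58, "rx": 0.0439, "ry": 0.0152, "rz": -0.0547}
{"x": 2.94, "y": -1.54, "z": 0.7, "rx": 0.0439, "ry": 0.0152, "rz": -0.0547}
{"x": 3.01, "y": -1.34, "z": 0.8, "rx": 0.0439, "ry": 0.0152, "rz": -0.0547}
{"x": 3.06, "y": -1.14, "z": 0.91, "rx": 0.0439, "ry": 0.0152, "rz": -0.0547}
{"x": 3.1, "y": -0.93, "z": 1.0, "rx": 0.0439, "ry": 0.0152, "rz": -0.0547}
{"x": 3.13, "y": -0.71, "z": 1.08, "rx": 0.0439, "ry": 0.0152, "rz": -0.0547}
{"x": 3.15, "y": -0.49, "z": 1.16, "rx": 0.0439, "ry": 0.0152, "rz": -0.0547}
{"x": 3.15, "y": -0.27, "z": 1.22, "rx": 0.0439, "ry": 0.0152, "rz": -0.0547}
{"x": 3.14, "y": -0.04, "z": 1.27, "rx": 0.0439, "ry": 0.0152, "rz": -0.0547}
{"x": 3.12, "y": 0.19, "z": 1.32, "rx": 0.0439, "ry": 0.0152, "rz": -0.0547}
{"x": 3.08, "y": 0.42, "z": 1.35, "rx": 0.0439, "ry": 0.0152, "rz": -0.0547}
{"x": 3.03, "y": 0.64, "z": 1.38
[... 658 characters left out ...]
.18, "y": -3.38, "z": 0.16, "rx": 0.0184, "ry": -0.0531, "rz": 0.1454}
{"x": -0.3, "y": -3.37, "z": 0.23, "rx": 0.0184, "ry": -0.0531, "rz": 0.1454}
{"x": -0.77, "y": -3.29, "z": 0.32, "rx": 0.0184, "ry": -0.0531, "rz": 0.1454}
{"x": -1.22, "y": -3.14, "z": 0.43, "rx": 0.0184, "ry": -0.0531, "rz": 0.1454}
{"x": -1.63, "y": -2.92, "z": 0.56, "rx": 0.0184, "ry": -0.0531, "rz": 0.1454}
{"x": -2.0, "y": -2.64, "z": 0.71, "rx": 0.0184, "ry": -0.0531, "rz": 0.1454}
{"x": -2.32, "y": -2.31, "z": 0.87, "rx": 0.0184, "ry": -0.0531, "rz": 0.1454}
{"x": -2.58, "y": -1.94, "z": 1.04, "rx": 0.0184, "ry": -0.0531, "rz": 0.1454}
{"x": -2.77, "y": -1.53, "z": 1.21, "rx": 0.0184, "ry": -0.0531, "rz": 0.1454}
```

Emit:
send_rows([
  {"x": 2.67,"y": -2.07,"z": 0.33,"rx": 0.044,"ry": 0.015,"rz": -0.055,"jaw": 6.7},
  {"x": 2.77,"y": -1.9,"z": 0.46,"rx": 0.044,"ry": 0.015,"rz": -0.055,"jaw": 6.7},
  {"x": 2.86,"y": -1.73,"z": 0.58,"rx": 0.044,"ry": 0.015,"rz": -0.055,"jaw": 6.7},
  {"x": 2.94,"y": -1.54,"z": 0.7,"rx": 0.044,"ry": 0.015,"rz": -0.055,"jaw": 6.7},
  {"x": 3.01,"y": -1.34,"z": 0.8,"rx": 0.044,"ry": 0.015,"rz": -0.055,"jaw": 6.7},
])

```text
clock: 0.65
tool_pos: [0.305, -0.4418, 0.2331]
eef_rot: [0.944, 0.308, 0.018, -0.116]
contact_force: [0.1, -1.3, 0.1]
opening: 0.761
finger_force: 0.0
```

Emit:
send_rows([
  {"x": 3.06,"y": -1.14,"z": 0.91,"rx": 0.044,"ry": 0.015,"rz": -0.055,"jaw": 6.7},
  {"x": 3.1,"y": -0.93,"z": 1.0,"rx": 0.044,"ry": 0.015,"rz": -0.055,"jaw": 6.7},
  {"x": 3.13,"y": -0.71,"z": 1.08,"rx": 0.044,"ry": 0.015,"rz": -0.055,"jaw": 6.7},
  {"x": 3.15,"y": -0.49,"z": 1.16,"rx": 0.044,"ry": 0.015,"rz": -0.055,"jaw": 6.7},
  {"x": 3.15,"y": -0.27,"z": 1.22,"rx": 0.044,"ry": 0.015,"rz": -0.055,"jaw": 6.7},
])

```text
clock: 1.15
tool_pos: [0.3939, -0.2994, 0.2163]
eef_rot: [0.874, 0.429, 0.035, -0.226]
contact_force: [0.7, -0.7, 0.5]
opening: 0.759
finger_force: 0.0
```

Emit:
send_rows([
  {"x": 3.14,"y": -0.04,"z": 1.27,"rx": 0.044,"ry": 0.015,"rz": -0.055,"jaw": 6.7},
  {"x": 3.12,"y": 0.19,"z": 1.32,"rx": 0.044,"ry": 0.015,"rz": -0.055,"jaw": 6.7},
  {"x": 3.08,"y": 0.42,"z": 1.35,"rx": 0.044,"ry": 0.015,"rz": -0.055,"jaw": 6.7},
  {"x": 3.03,"y": 0.64,"z": 1.38,"rx": 0.044,"ry": 0.015,"rz": -0.055,"jaw": 6.7},
  {"x": 2.97,"y": 0.87,"z": 1.39,"rx": 0.044,"ry": 0.015,"rz": -0.055,"jaw": 6.7},
])

```text
clock: 1.65
tool_pos: [0.483, -0.1565, 0.1997]
eef_rot: [0.775, 0.537, 0.051, -0.33]
contact_force: [0.9, 0.3, -0.3]
opening: 0.76
finger_force: 0.0
```

```bash
python3 - <<'E'
from rows import *
st();print((tgt(76.4,29,26.8).inv()*Ro.from_quat(get_state()["eef_rot"])).as_rotvec().round(3))
a=snapshot("top")["img"][60:320,230:540];b=snapshot("scene")["img"][80:340,60:450]
o=np.hstack([cv2.resize(x,(400,int(x.shape[0]*400/x.shape[1])))[:260] for x in(a,b)])
cv2.imwrite("pics/p1.png",o[:,:,::-1])
plan([.483,-.159,.062],tgt(76.4,29,26.8),5)
E
```

```text
Traceback (most recent call last):
  File "rows.py", line 17, in st
    s=get_state();print(s["clock"].round(2),s["tool_pos"].round(4),Ro.from_quat(s["eef_rot"]).as_euler('ZXY',degrees=True).round(1),s["contact_force"].round(1),s["q"].round(2),s["opening"].round(2))
                        ^^^^^^^^^^^^^^^^
AttributeError: 'float' object has no attribute 'round'
```

```bash
sed -i 's/s\["clock"\].round(2)/round(float(s["clock"]),2)/; s/s\["opening"\].round(2)/round(float(s["opening"]),2)/' rows.py; python3 - <<'E'
from rows import *
st();print((tgt(76.4,29,26.8).inv()*Ro.from_quat(get_state()["eef_rot"])).as_rotvec().round(3))
a=snapshot("top")["img"][60:320,230:540];b=snapshot("scene")["img"][80:340,60:450]
o=np.hstack([cv2.resize(x,(400,int(x.shape[0]*400/x.shape[1])))[:260] for x in(a,b)])
cv2.imwrite("pics/p1.png",o[:,:,::-1])
plan([.483,-.159,.062],tgt(76.4,29,26.8),5)
E
```

```text
1.65 [ 0.483  -0.1565  0.1997] [-103.4  -27.1 -150.9] [ 0.9  0.3 -0.3] [ 0.77  0.94 -0.6   1.53 -0.02  1.25 -0.08] 0.76
[0.007 0.001 0.   ]
angle 0.7 per row [-0.0019 -0.0005  0.0013] maxstep cm 2.76
{"x": -1.32, "y": 1.26, "z": 2.06, "rx": -0.0019, "ry": -0.0005, "rz": 0.0013}
{"x": -1.32, "y": 1.25, "z": 2.07, "rx": -0.0019, "ry": -0.0005, "rz": 0.0013}
{"x": -1.32, "y": 1.25, "z": 2.07, "rx": -0.0019, "ry": -0.0005, "rz": 0.0013}
{"x": -1.32, "y": 1.25, "z": 2.07, "rx": -0.0019, "ry": -0.0005, "rz": 0.0013}
{"x": -1.31, "y": 1.25, "z": 2.08, "rx": -0.0019, "ry": -0.0005, "rz": 0.0013}
```

View pics/p1.png

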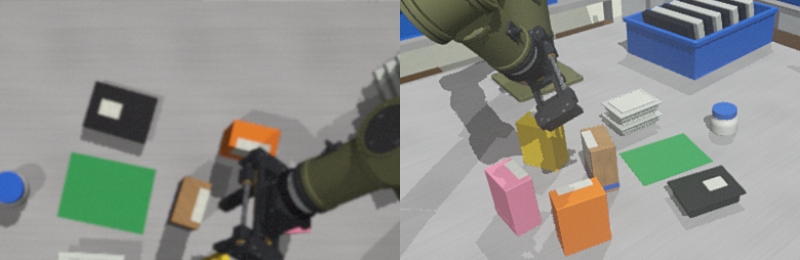

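```bash
python3 - <<'E'
from rows import *
import opt
R=Ro.from_quat(get_state()["eef_rot"]).as_matrix();F0=opt.fing(.067);B0=opt.grid(.0375,.0935,(-.123,-.053),(7,15,8))
for p in([.485,-.154,.060],[.486,-.153,.056],[.488,-.155,.060],[.492,-.155,.060],[.484,-.159,.06]):
    F=F0@R.T+p;B=B0@R.T+p
    print(p,[(opt.sd(F,b).min().round(3),opt.sd(B,b).min().round(3)) for b in opt.obs+[opt.car]],F[:,2].min().round(3))
plan([.488,-.155,.060],tgt(76.4,29,26.8),5)
E
```

```text
[0.485, -0.154, 0.06] [(np.float64(0.003), np.float64(0.01)), (np.float64(0.072), np.float64(0.008)), (np.float64(0.067), np.float64(0.004)), (np.float64(0.007), np.float64(0.011))] 0.024
[0.486, -0.153, 0.056] [(np.float64(0.004), np.float64(0.007)), (np.float64(0.072), np.float64(0.005)), (np.float64(0.068), np.float64(0.005)), (np.float64(0.006), np.float64(0.01))] 0.02
[0.488, -0.155, 0.06] [(np.float64(0.006), np.float64(0.012)), (np.float64(0.069), np.float64(0.005)), (np.float64(0.066), np.float64(0.004)), (np.float64(0.007), np.float64(0.011))] 0.024
[0.492, -0.155, 0.06] [(np.float64(0.009), np.float64(0.014)), (np.float64(0.065), np.float64(0.002)), (np.float64(0.066), np.float64(0.003)), (np.float64(0.006), np.float64(0.01))] 0.024
[0.484, -0.159, 0.06] [(np.float64(0.0), np.float64(0.012)), (np.float64(0.072), np.float64(0.008)), (np.float64(0.062), np.float64(0.001)), (np.float64(0.012), np.float64(0.016))] 0.024
angle 0.7 per row [-0.0019 -0.0005  0.0013] maxstep cm 2.79
{"x": -1.24, "y": 1.35, "z": 2.11, "rx": -0.0019, "ry": -0.0005, "rz": 0.0013}
{"x": -1.23, "y": 1.34, "z": 2.12, "rx": -0.0019, "ry": -0.0005, "rz": 0.0013}
{"x": -1.23, "y": 1.34, "z": 2.12, "rx": -0.0019, "ry": -0.0005, "rz": 0.0013}
{"x": -1.23, "y": 1.34, "z": 2.12, "rx": -0.0019, "ry": -0.0005, "rz": 0.0013}
{"x": -1.23, "y": 1.34, "z": 2.13, "rx": -0.0019, "ry": -0.0005, "rz": 0.0013}
```

```bash
python3 - <<'E'
from rows import *
plan([.487,-.152,.060],tgt(76.4,29,26.8),10)
E
```

```text
angle 0.7 per row [-0.001  -0.0003  0.0006] maxstep cm 1.4
{"x": -0.6, "y": 0.66, "z": 1.08, "rx": -0.001, "ry": -0.0003, "rz": 0.0006}
{"x": -0.6, "y": 0.66, "z": 1.08, "rx": -0.001, "ry": -0.0003, "rz": 0.0006}
{"x": -0.6, "y": 0.66, "z": 1.08, "rx": -0.001, "ry": -0.0003, "rz": 0.0006}
{"x": -0.6, "y": 0.66, "z": 1.08, "rx": -0.001, "ry": -0.0003, "rz": 0.0006}
{"x": -0.6, "y": 0.66, "z": 1.08, "rx": -0.001, "ry": -0.0003, "rz": 0.0006}
{"x": -0.6, "y": 0.65, "z": 1.08, "rx": -0.001, "ry": -0.0003, "rz": 0.0006}
{"x": -0.59, "y": 0.65, "z": 1.08, "rx": -0.001, "ry": -0.0003, "rz": 0.0006}
{"x": -0.59, "y": 0.65, "z": 1.08, "rx": -0.001, "ry": -0.0003, "rz": 0.0006}
{"x": -0.59, "y": 0.65, "z": 1.08, "rx": -0.001, "ry": -0.0003, "rz": 0.0006}
{"x": -0.59, "y": 0.65, "z": 1.08, "rx": -0.001, "ry": -0.0003, "rz": 0.0006}
```

Emit:
send_rows([
  {"x": -0.6,"y": 0.66,"z": 1.08,"rx": -0.001,"jaw": 6.7},
  {"x": -0.6,"y": 0.66,"z": 1.08,"rx": -0.001,"jaw": 6.7},
  {"x": -0.6,"y": 0.66,"z": 1.08,"rx": -0.001,"jaw": 6.7},
  {"x": -0.6,"y": 0.66,"z": 1.08,"rx": -0.001,"jaw": 6.7},
  {"x": -0.6,"y": 0.66,"z": 1.08,"rx": -0.001,"jaw": 6.7},
])

```text
schema error: expected keys x, y, z, rx, ry, rz, jaw
```

Emit:
send_rows([
  {"x": -0.6,"y": 0.66,"z": 1.08,"rx": -0.001,"jaw": 6.7},
  {"x": -0.6,"y": 0.65,"z": 1.08,"rx": -0.001,"jaw": 6.7},
  {"x": -0.6,"y": 0.65,"z": 1.08,"rx": -0.001,"jaw": 6.7},
  {"x": -0.6,"y": 0.65,"z": 1.08,"rx": -0.001,"jaw": 6.7},
  {"x": -0.6,"y": 0.65,"z": 1.08,"rx": -0.001,"jaw": 6.7},
])

```text
schema error: expected keys x, y, z, rx, ry, rz, jaw
```

```bash
python3 - <<'E'
from rows import *
st()
a=snapshot("top")["img"][130:320,270:500];b=snapshot("scene")["img"][120:330,130:385]
o=np.hstack([cv2.resize(x,(400,330),interpolation=2) for x in(a,b)])
cv2.imwrite("pics/p2.png",o[:,:,::-1])
R=Ro.from_quat(get_state()["eef_rot"]);u=np.array([.211,.978,0])
print("1cm along card x in tool:",R.inv().apply(u).round(3))
E
```

```text
1.75 [ 0.4844 -0.1522  0.1996] [-102.9  -27.1 -150.6] [-0.7  1.2  0.6] [ 0.76  0.94 -0.6   1.53 -0.02  1.25 -0.08] 0.76
1cm along card x in tool: [ 0.87  -0.021  0.494]
```

View pics/p2.png

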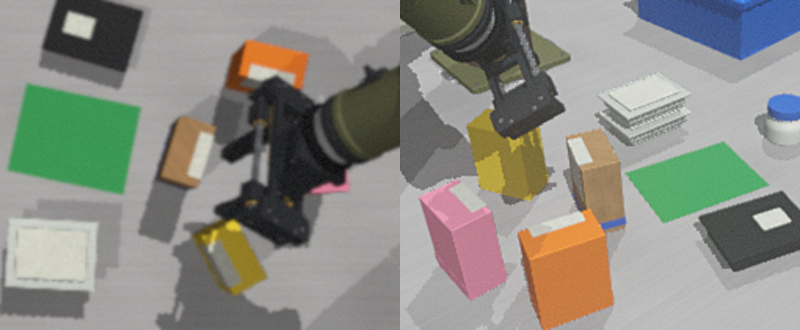

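All keys are required. The tool settled at y = -0.152, so I re-plan the descent.

```bash
python3 - <<'E'
from rows import *
plan([.487,-.1535,.060],Ro.from_quat(get_state()["eef_rot"]),10)
E
```

```text
angle 0.0 per row [0. 0. 0.] maxstep cm 1.4
{"x": -0.55, "y": 0.67, "z": 1.09, "rx": 0.0, "ry": 0.0, "rz": 0.0}
{"x": -0.55, "y": 0.67, "z": 1.09, "rx": 0.0, "ry": 0.0, "rz": 0.0}
{"x": -0.55, "y": 0.67, "z": 1.09, "rx": 0.0, "ry": 0.0, "rz": 0.0}
{"x": -0.55, "y": 0.67, "z": 1.09, "rx": 0.0, "ry": 0.0, "rz": 0.0}
{"x": -0.55, "y": 0.67, "z": 1.09, "rx": 0.0, "ry": 0.0, "rz": 0.0}
{"x": -0.55, "y": 0.67, "z": 1.09, "rx": 0.0, "ry": 0.0, "rz": 0.0}
{"x": -0.55, "y": 0.67, "z": 1.09, "rx": 0.0, "ry": 0.0, "rz": 0.0}
{"x": -0.55, "y": 0.67, "z": 1.09, "rx": 0.0, "ry": 0.0, "rz": 0.0}
{"x": -0.55, "y": 0.67, "z": 1.09, "rx": 0.0, "ry": 0.0, "rz": 0.0}
{"x": -0.55, "y": 0.67, "z": 1.09, "rx": 0.0, "ry": 0.0, "rz": 0.0}
```

Emit:
send_rows([
  {"x": -0.55,"y": 0.67,"z": 1.09,"rx": 0,"ry": 0,"rz": 0,"jaw": 6.7},
  {"x": -0.55,"y": 0.67,"z": 1.09,"rx": 0,"ry": 0,"rz": 0,"jaw": 6.7},
  {"x": -0.55,"y": 0.67,"z": 1.09,"rx": 0,"ry": 0,"rz": 0,"jaw": 6.7},
  {"x": -0.55,"y": 0.67,"z": 1.09,"rx": 0,"ry": 0,"rz": 0,"jaw": 6.7},
  {"x": -0.55,"y": 0.67,"z": 1.09,"rx": 0,"ry": 0,"rz": 0,"jaw": 6.7},
])

```text
clock: 2.35
tool_pos: [0.4844, -0.1575, 0.1288]
eef_rot: [0.777, 0.535, 0.051, -0.328]
contact_force: [0.5, 0.6, -0.7]
opening: 0.76
finger_force: 0.0
```

Emit:
send_rows([
  {"x": -0.55,"y": 0.67,"z": 1.09,"rx": 0,"ry": 0,"rz": 0,"jaw": 6.7},
  {"x": -0.55,"y": 0.67,"z": 1.09,"rx": 0,"ry": 0,"rz": 0,"jaw": 6.7},
  {"x": -0.55,"y": 0.67,"z": 1.09,"rx": 0,"ry": 0,"rz": 0,"jaw": 6.7},
  {"x": -0.55,"y": 0.67,"z": 1.09,"rx": 0,"ry": 0,"rz": 0,"jaw": 6.7},
  {"x": -0.55,"y": 0.67,"z": 1.09,"rx": 0,"ry": 0,"rz": 0,"jaw": 6.7},
])

```text
clock: 2.85
tool_pos: [0.4874, -0.1555, 0.0595]
eef_rot: [0.777, 0.535, 0.051, -0.328]
contact_force: [-0.4, -0.7, -0.1]
opening: 0.762
finger_force: 0.0
```

```bash
python3 - <<'E'
from rows import *
st()
a=snapshot("top")["img"][130:320,270:500];b=snapshot("scene")["img"][120:330,130:385]
o=np.hstack([cv2.resize(x,(400,330),interpolation=2) for x in(a,b)])
cv2.imwrite("pics/p3.png",o[:,:,::-1])
R=Ro.from_quat(get_state()["eef_rot"]);u=np.array([.211,.978,0])
print("1cm along card x in tool:",R.inv().apply(u).round(3));st()
E
```

```text
2.85 [ 0.4874 -0.1555  0.0595] [-103.8  -27.  -151.1] [-0.4 -0.7 -0.1] [ 0.74  1.14 -0.55  1.55  0.05  1.05 -0.05] 0.76
1cm along card x in tool: [ 0.869 -0.024  0.495]
2.95 [ 0.4863 -0.1553  0.0588] [-103.7  -27.2 -151.1] [-0.   0.2 -0. ] [ 0.74  1.14 -0.55  1.55  0.05  1.05 -0.05] 0.76
```

View pics/p3.png

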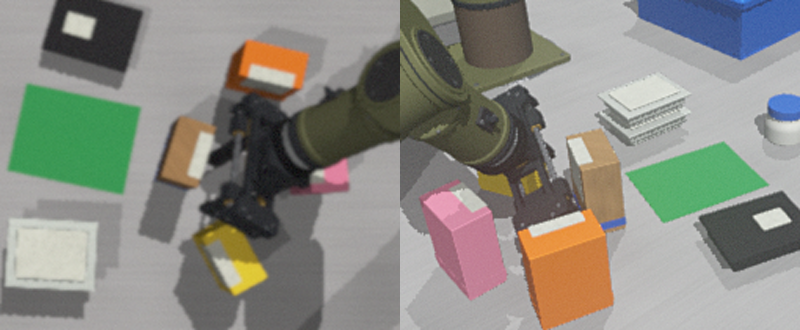

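Emit:
send_rows([
  {"x": 0.43,"y": -0.01,"z": 0.25,"rx": 0,"ry": 0,"rz": 0,"jaw": 6.7},
  {"x": 0.43,"y": -0.01,"z": 0.25,"rx": 0,"ry": 0,"rz": 0,"jaw": 6.7},
  {"x": 0.43,"y": -0.01,"z": 0.25,"rx": 0,"ry": 0,"rz": 0,"jaw": 6.7},
  {"x": 0.43,"y": -0.01,"z": 0.25,"rx": 0,"ry": 0,"rz": 0,"jaw": 6.7},
  {"x": 0,"y": 0,"z": 0,"rx": 0,"ry": 0,"rz": 0,"jaw": 6.7},
])

```text
clock: 3.45
tool_pos: [0.4919, -0.1352, 0.061]
eef_rot: [0.776, 0.536, 0.051, -0.328]
contact_force: [-0.3, -1.6, 0.3]
opening: 0.762
finger_force: 0.4
```

```bash
cat >> h.py <<'E'
def carton(d,roi=None):
    """standing carton: top at .11 from brown+label mask; card frame pose"""
    im=d["img"];m=mask(im,(8,60,60),(20,190,255))
    c,b=rect(m,roi);w=ray(d,b,.11)[:,:2]-CO
    w=np.c_[w@U,w@V];e=[w[(i+1)%4]-w[i] for i in range(2)];L=max(e,key=np.linalg.norm)
    yaw=(np.degrees(np.arctan2(L[1],L[0]))+90)%180-0;yaw=yaw-180 if yaw>90 else yaw
    return w.round(4),w.mean(0).round(4),round(float(yaw),1),[np.linalg.norm(k).round(3) for k in e]
U=np.array([.211,.978]);V=np.array([-.978,.211]);CO=np.array([.555,.034])
E
python3 - <<'E'
from rows import *
st();d=snapshot("top");print(carton(d,(310,170,420,260)))
E
```

```text
3.45 [ 0.4919 -0.1352  0.061 ] [-103.7  -27.  -151.1] [-0.3 -1.6  0.3] [ 0.71  1.14 -0.56  1.57  0.04  1.02 -0.07] 0.76
(array([[-0.1082,  0.0405],
       [-0.1149, -0.0474],
       [-0.168 , -0.0437],
       [-0.1608,  0.0441]]), array([-0.138 , -0.0016]), -4.4, [np.float64(0.088), np.float64(0.053)])
```

Emit:
send_rows([
  {"x": 0.43,"y": 0,"z": 0.26,"rx": 0,"ry": 0,"rz": 0,"jaw": 6.7},
  {"x": 0.43,"y": 0,"z": 0.26,"rx": 0,"ry": 0,"rz": 0,"jaw": 6.7},
  {"x": 0.43,"y": 0,"z": 0.26,"rx": 0,"ry": 0,"rz": 0,"jaw": 6.7},
  {"x": 0.43,"y": 0,"z": 0.26,"rx": 0,"ry": 0,"rz": 0,"jaw": 6.7},
  {"x": 0.43,"y": 0,"z": 0.26,"rx": 0,"ry": 0,"rz": 0,"jaw": 6.7},
])

```text
clock: 4.0
tool_pos: [0.4972, -0.1112, 0.0597]
eef_rot: [0.777, 0.535, 0.051, -0.328]
contact_force: [-0.7, -3.6, 3.1]
opening: 0.757
finger_force: 1.5
```

```bash

python3 - <<'E'
from rows import *
st();d=snapshot("top");print(carton(d,(310,170,420,260)))
E
```

```text
4.0 [ 0.4972 -0.1112  0.0597] [-103.8  -27.  -151.1] [-0.7 -3.6  3.1] [ 0.68  1.13 -0.56  1.59  0.03  0.99 -0.1 ] 0.76
(array([[-0.0887,  0.0439],
       [-0.0881, -0.0435],
       [-0.1415, -0.0442],
       [-0.1416,  0.0432]]), array([-0.115 , -0.0002]), 0.4, [np.float64(0.087), np.float64(0.053)])
```

```bash

python3 - <<'E'
from rows import *
st();R=Ro.from_quat(get_state()["eef_rot"]).inv()
for v in([.211,.978,0],[-.978,.211,0],[0,0,1]):print(R.apply(v).round(3))
E
```

```text
4.05 [ 0.4974 -0.11    0.0599] [-103.7  -27.  -151. ] [-0.  -1.4  1.4] [ 0.68  1.13 -0.56  1.59  0.03  0.99 -0.1 ] 0.76
[ 0.869 -0.023  0.495]
[-0.243 -0.891  0.385]
[ 0.432 -0.455 -0.779]
```

Emit:
send_rows([
  {"x": -0.43,"y": 0.01,"z": -0.25,"rx": 0,"ry": 0,"rz": 0,"jaw": 6.7},
  {"x": -0.17,"y": -0.62,"z": 0.27,"rx": 0,"ry": 0,"rz": 0,"jaw": 6.7},
  {"x": 0.43,"y": -0.01,"z": 0.25,"rx": 0,"ry": 0,"rz": 0,"jaw": 6.7},
  {"x": 0.43,"y": -0.01,"z": 0.25,"rx": 0,"ry": 0,"rz": 0,"jaw": 6.7},
  {"x": 0.43,"y": -0.01,"z": 0.25,"rx": 0,"ry": 0,"rz": 0,"jaw": 6.7},
])

```text
clock: 4.55
tool_pos: [0.4924, -0.1002, 0.0594]
eef_rot: [0.777, 0.535, 0.051, -0.328]
contact_force: [-0.6, -1.0, 0.1]
opening: 0.761
finger_force: 0.8
```

Emit:
send_rows([
  {"x": 0.43,"y": -0.01,"z": 0.25,"rx": 0,"ry": 0,"rz": 0,"jaw": 6.7},
  {"x": 0.43,"y": -0.01,"z": 0.25,"rx": 0,"ry": 0,"rz": 0,"jaw": 6.7},
  {"x": 0,"y": 0,"z": 0,"rx": 0,"ry": 0,"rz": 0,"jaw": 6.7},
  {"x": 0,"y": 0,"z": 0,"rx": 0,"ry": 0,"rz": 0,"jaw": 6.7},
  {"x": 0,"y": 0,"z": 0,"rx": 0,"ry": 0,"rz": 0,"jaw": 6.7},
])

```text
clock: 5.05
tool_pos: [0.4945, -0.0905, 0.0595]
eef_rot: [0.777, 0.535, 0.051, -0.328]
contact_force: [-1.2, -1.2, -0.3]
opening: 0.757
finger_force: 0.0
```

```bash

python3 - <<'E'
from rows import *
st();d=snapshot("top");print(carton(d,(290,170,420,260)))
E
```

```text
5.05 [ 0.4945 -0.0905  0.0595] [-103.8  -27.1 -151.1] [-1.2 -1.2 -0.3] [ 0.66  1.13 -0.57  1.62  0.02  0.94 -0.12] 0.76
(array([[-0.0701,  0.0441],
       [-0.0665, -0.0429],
       [-0.1184, -0.0452],
       [-0.1215,  0.0418]]), array([-0.0941, -0.0006]), 2.4, [np.float64(0.087), np.float64(0.052)])
```

Emit:
send_rows([
  {"x": 0.35,"y": -0.01,"z": 0.2,"rx": 0,"ry": 0,"rz": 0,"jaw": 6.7},
  {"x": 0.35,"y": -0.01,"z": 0.2,"rx": 0,"ry": 0,"rz": 0,"jaw": 6.7},
  {"x": 0.35,"y": -0.01,"z": 0.2,"rx": 0,"ry": 0,"rz": 0,"jaw": 6.7},
  {"x": 0,"y": 0,"z": 0,"rx": 0,"ry": 0,"rz": 0,"jaw": 6.7},
  {"x": 0,"y": 0,"z": 0,"rx": 0,"ry": 0,"rz": 0,"jaw": 6.7},
])

```text
clock: 5.6
tool_pos: [0.497, -0.0784, 0.0594]
eef_rot: [0.777, 0.535, 0.051, -0.328]
contact_force: [-0.0, -0.7, -0.2]
opening: 0.76
finger_force: 0.1
```

```bash

python3 - <<'E'
from rows import *
st();d=snapshot("top");w=carton(d,(290,170,420,260));print(w)
# tip plan: closed fingers, vertical-ish; back off, raise
s=get_state();p=s["tool_pos"]
back=p-0.03*np.r_[U,0]; R=Ro.from_quat(s["eef_rot"])
print("A");plan(back+[0,0,.0],R,2)
c=CO+(-.0835-.025-.045)*U+0*V
print("B target",c);plan([*c,.135],tgt(78,15,0),12,p0=back)
E
```

```text
5.6 [ 0.497  -0.0784  0.0594] [-103.7  -27.1 -151.1] [-0.  -0.7 -0.2] [ 0.64  1.13 -0.57  1.63  0.01  0.93 -0.13] 0.76
(array([[-0.0588,  0.0441],
       [-0.0564, -0.0436],
       [-0.1076, -0.0451],
       [-0.1095,  0.0425]]), array([-0.0831, -0.0005]), 1.6, [np.float64(0.088), np.float64(0.051)])
A
angle 0.0 per row [0. 0. 0.] maxstep cm 1.5
{"x": -1.3, "y": 0.04, "z": -0.74, "rx": 0.0, "ry": 0.0, "rz": 0.0}
{"x": -1.3, "y": 0.04, "z": -0.74, "rx": 0.0, "ry": 0.0, "rz": 0.0}
B target [ 0.5226115 -0.116123 ]
angle 30.6 per row [-0.0357 -0.0205 -0.0171] maxstep cm 0.69
{"x": 0.33, "y": -0.04, "z": -0.6, "rx": -0.0357, "ry": -0.0205, "rz": -0.0171}
{"x": 0.32, "y": -0.01, "z": -0.61, "rx": -0.0357, "ry": -0.0205, "rz": -0.0171}
{"x": 0.3, "y": 0.01, "z": -0.62, "rx": -0.0357, "ry": -0.0205, "rz": -0.0171}
{"x": 0.29, "y": 0.04, "z": -0.62, "rx": -0.0357, "ry": -0.0205, "rz": -0.0171}
{"x": 0.28, "y": 0.07, "z": -0.62, "rx": -0.0357, "ry": -0.0205, "rz": -0.0171}
{"x": 0.26, "y": 0.09, "z": -0.63, "rx": -0.0357, "ry": -0.0205, "rz": -0.0171}
{"x": 0.25, "y": 0.12, "z": -0.63, "rx": -0.0357, "ry": -0.0205, "rz": -0.0171}
{"x": 0.23, "y": 0.15, "z": -0.63, "rx": -0.0357, "ry": -0.0205, "rz": -0.0171}
{"x": 0.22, "y": 0.17, "z": -0.63, "rx": -0.0357, "ry": -0.0205, "rz": -0.0171}
{"x": 0.2, "y": 0.2, "z": -0.63, "rx": -0.0357, "ry": -0.0205, "rz": -0.0171}
{"x": 0.18, "y": 0.22, "z": -0.62, "rx": -0.0357, "ry": -0.0205, "rz": -0.0171}
{"x": 0.17, "y": 0.25, "z": -0.62, "rx": -0.0357, "ry": -0.0205, "rz": -0.0171}
```

Emit:
send_rows([
  {"x": -1.3,"y": 0.04,"z": -0.74,"rx": 0,"ry": 0,"rz": 0,"jaw": 6.7},
  {"x": -1.3,"y": 0.04,"z": -0.74,"rx": 0,"ry": 0,"rz": 0,"jaw": 6.7},
  {"x": 1.0,"y": -1.05,"z": -1.8,"rx": 0,"ry": 0,"rz": 0,"jaw": 4},
  {"x": 1.0,"y": -1.05,"z": -1.8,"rx": 0,"ry": 0,"rz": 0,"jaw": 4},
  {"x": 1.0,"y": -1.05,"z": -1.8,"rx": 0,"ry": 0,"rz": 0,"jaw": 4},
])

```text
clock: 6.15
tool_pos: [0.4904, -0.11, 0.1292]
eef_rot: [0.778, 0.534, 0.051, -0.328]
contact_force: [0.9, -1.2, 0.3]
opening: 0.512
finger_force: 0.0
```

```bash

python3 - <<'E'
from rows import *
st();d=snapshot("top");w=carton(d,(290,170,420,260));print(w)
c=CO+(-.0845-.025-.040)*U
print(c);plan([*c,.112],tgt(79,15,0),10)
E
```

```text
6.15 [ 0.4904 -0.11    0.1292] [-103.9  -27.1 -151.1] [ 0.9 -1.2  0.3] [ 0.7   1.02 -0.59  1.61 -0.01  1.06 -0.12] 0.51
(array([[-0.0584,  0.0436],
       [-0.0569, -0.0438],
       [-0.1067, -0.0447],
       [-0.1077,  0.0427]]), array([-0.0824, -0.0006]), 0.9, [np.float64(0.087), np.float64(0.05)])
[ 0.5234555 -0.112211 ]
angle 30.6 per row [-0.0416 -0.025  -0.0222] maxstep cm 0.38
{"x": 0.02, "y": 0.37, "z": 0.06, "rx": -0.0416, "ry": -0.025, "rz": -0.0222}
{"x": 0.02, "y": 0.37, "z": 0.08, "rx": -0.0416, "ry": -0.025, "rz": -0.0222}
{"x": 0.01, "y": 0.36, "z": 0.09, "rx": -0.0416, "ry": -0.025, "rz": -0.0222}
{"x": 0.01, "y": 0.36, "z": 0.11, "rx": -0.0416, "ry": -0.025, "rz": -0.0222}
{"x": 0.0, "y": 0.35, "z": 0.12, "rx": -0.0416, "ry": -0.025, "rz": -0.0222}
{"x": -0.0, "y": 0.35, "z": 0.14, "rx": -0.0416, "ry": -0.025, "rz": -0.0222}
{"x": -0.01, "y": 0.34, "z": 0.15, "rx": -0.0416, "ry": -0.025, "rz": -0.0222}
{"x": -0.01, "y": 0.34, "z": 0.17, "rx": -0.0416, "ry": -0.025, "rz": -0.0222}
{"x": -0.02, "y": 0.33, "z": 0.18, "rx": -0.0416, "ry": -0.025, "rz": -0.0222}
{"x": -0.02, "y": 0.32, "z": 0.19, "rx": -0.0416, "ry": -0.025, "rz": -0.0222}
```

Emit:
send_rows([
  {"x": 0.02,"y": 0.37,"z": 0.06,"rx": -0.042,"ry": -0.025,"rz": -0.022,"jaw": 4},
  {"x": 0.02,"y": 0.37,"z": 0.08,"rx": -0.042,"ry": -0.025,"rz": -0.022,"jaw": 4},
  {"x": 0.01,"y": 0.36,"z": 0.09,"rx": -0.042,"ry": -0.025,"rz": -0.022,"jaw": 4},
  {"x": 0.01,"y": 0.36,"z": 0.11,"rx": -0.042,"ry": -0.025,"rz": -0.022,"jaw": 4},
  {"x": 0,"y": 0.35,"z": 0.12,"rx": -0.042,"ry": -0.025,"rz": -0.022,"jaw": 4},
])

```text
clock: 6.7
tool_pos: [0.5063, -0.111, 0.1181]
eef_rot: [0.779, 0.588, 0.076, -0.206]
contact_force: [-0.1, 0.4, 0.1]
opening: 0.454
finger_force: 0.0
```

Emit:
send_rows([
  {"x": 0,"y": 0.35,"z": 0.14,"rx": -0.042,"ry": -0.025,"rz": -0.022,"jaw": 4},
  {"x": -0.01,"y": 0.34,"z": 0.15,"rx": -0.042,"ry": -0.025,"rz": -0.022,"jaw": 4},
  {"x": -0.01,"y": 0.34,"z": 0.17,"rx": -0.042,"ry": -0.025,"rz": -0.022,"jaw": 4},
  {"x": -0.02,"y": 0.33,"z": 0.18,"rx": -0.042,"ry": -0.025,"rz": -0.022,"jaw": 4},
  {"x": -0.02,"y": 0.32,"z": 0.19,"rx": -0.042,"ry": -0.025,"rz": -0.022,"jaw": 4},
])

```text
clock: 7.2
tool_pos: [0.522, -0.1123, 0.1079]
eef_rot: [0.766, 0.63, 0.1, -0.082]
contact_force: [-0.4, 0.1, -0.9]
opening: 0.458
finger_force: 0.0
```

```bash

python3 - <<'E'
from rows import *
st();d=snapshot("top");w=carton(d,(290,170,420,260));print(w[1:]);st()
s=get_state();R=Ro.from_quat(s["eef_rot"])
F=np.array([[x,y,.011] for x in(-.009,.009) for y in(-.0375,.0375)]);F=R.apply(F)+s["tool_pos"]
print(np.c_[(F[:,:2]-CO)@U,(F[:,:2]-CO)@V,F[:,2]].round(4))
print(R.inv().apply([*U,0]).round(3),R.inv().apply([0,0,1]).round(3),R.inv().apply([*V,0]).round(3))
E
```

```text
7.2 [ 0.522  -0.1123  0.1079] [-101.1    0.  -165.1] [-0.4  0.1 -0.9] [ 0.56  0.85 -0.47  1.93  0.22  0.44 -0.16] 0.46
(array([-0.0824, -0.0006]), 0.9, [np.float64(0.087), np.float64(0.05)])
7.25 [ 0.5213 -0.1108  0.1081] [-100.9    0.  -165.1] [-0.9  1.6  0.4] [ 0.55  0.85 -0.47  1.93  0.22  0.44 -0.16] 0.45
[[-0.1554  0.0398  0.0951]
 [-0.1538 -0.0352  0.0952]
 [-0.138   0.0402  0.0997]
 [-0.1364 -0.0349  0.0998]]
[0.967 0.022 0.256] [ 0.256  0.001 -0.967] [ 0.021 -1.     0.005]
```

Emit:
send_rows([
  {"x": -0.15,"y": 0,"z": 0.58,"rx": 0,"ry": 0,"rz": 0,"jaw": 4},
  {"x": 0.7,"y": 0.02,"z": 0.18,"rx": 0,"ry": 0,"rz": 0,"jaw": 4},
  {"x": 0.7,"y": 0.02,"z": 0.18,"rx": 0,"ry": 0,"rz": 0,"jaw": 4},
  {"x": 0.7,"y": 0.02,"z": 0.18,"rx": 0,"ry": 0,"rz": 0,"jaw": 4},
  {"x": 0.7,"y": 0.02,"z": 0.18,"rx": 0,"ry": 0,"rz": 0,"jaw": 4},
])

```text
clock: 7.75
tool_pos: [0.5287, -0.0815, 0.1024]
eef_rot: [0.765, 0.63, 0.1, -0.083]
contact_force: [0.8, -1.5, 0.3]
opening: 0.452
finger_force: 0.6
```

Emit:
send_rows([
  {"x": 0.48,"y": 0.01,"z": 0.13,"rx": 0,"ry": 0,"rz": 0,"jaw": 4},
  {"x": 0.48,"y": 0.01,"z": 0.13,"rx": 0,"ry": 0,"rz": 0,"jaw": 4},
  {"x": 0.48,"y": 0.01,"z": 0.13,"rx": 0,"ry": 0,"rz": 0,"jaw": 4},
  {"x": 0.48,"y": 0.01,"z": 0.13,"rx": 0,"ry": 0,"rz": 0,"jaw": 4},
  {"x": 0.48,"y": 0.01,"z": 0.13,"rx": 0,"ry": 0,"rz": 0,"jaw": 4},
])

```text
clock: 8.25
tool_pos: [0.5337, -0.0575, 0.1023]
eef_rot: [0.765, 0.63, 0.1, -0.083]
contact_force: [0.3, 0.0, -0.4]
opening: 0.454
finger_force: 0.2
```

```bash

python3 - <<'E'
from rows import *
st();
a=snapshot("top")["img"][130:320,230:460];b=snapshot("scene")["img"][120:330,190:445]
o=np.hstack([cv2.resize(x,(400,330),interpolation=2) for x in(a,b)])
cv2.imwrite("pics/p4.png",o[:,:,::-1]);st()
E
```

```text
8.25 [ 0.5337 -0.0575  0.1023] [-1.01e+02 -1.00e-01 -1.65e+02] [ 0.3  0.  -0.4] [ 0.44  0.86 -0.45  1.94  0.2   0.39 -0.24] 0.45
8.35 [ 0.5338 -0.0567  0.1024] [-1.009e+02 -1.000e-01 -1.650e+02] [ 0.4 -0.  -0.1] [ 0.44  0.86 -0.45  1.94  0.2   0.39 -0.24] 0.45
```

View pics/p4.png

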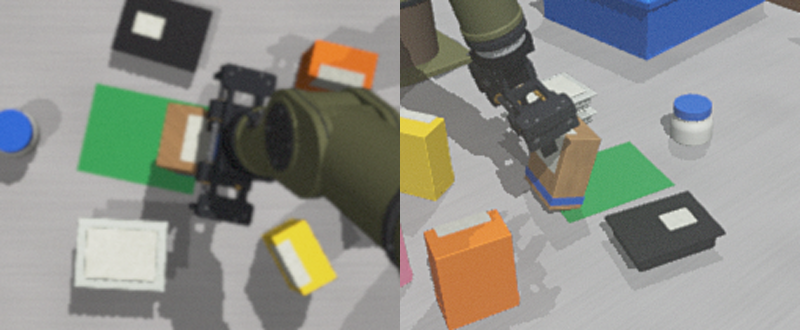

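The carton is leaning about 20° with its foot edge on the card, so I keep pushing.

Emit:
send_rows([
  {"x": 0.48,"y": 0.01,"z": 0.13,"rx": 0,"ry": 0,"rz": 0,"jaw": 4},
  {"x": 0.48,"y": 0.01,"z": 0.13,"rx": 0,"ry": 0,"rz": 0,"jaw": 4},
  {"x": 0.48,"y": 0.01,"z": 0.13,"rx": 0,"ry": 0,"rz": 0,"jaw": 4},
  {"x": 0.48,"y": 0.01,"z": 0.13,"rx": 0,"ry": 0,"rz": 0,"jaw": 4},
  {"x": 0,"y": 0,"z": 0,"rx": 0,"ry": 0,"rz": 0,"jaw": 4},
])

```text
clock: 8.85
tool_pos: [0.538, -0.0372, 0.1023]
eef_rot: [0.765, 0.631, 0.1, -0.084]
contact_force: [0.6, 0.7, -0.2]
opening: 0.455
finger_force: 0.0
```

Emit:
send_rows([
  {"x": 0,"y": 0,"z": 0,"rx": 0,"ry": 0,"rz": 0,"jaw": 4},
  {"x": 0,"y": 0,"z": 0,"rx": 0,"ry": 0,"rz": 0,"jaw": 4},
  {"x": 0,"y": 0,"z": 0,"rx": 0,"ry": 0,"rz": 0,"jaw": 4},
  {"x": 0,"y": 0,"z": -2,"rx": 0,"ry": 0,"rz": 0,"jaw": 4},
  {"x": 0,"y": 0,"z": -3,"rx": 0,"ry": 0,"rz": 0,"jaw": 4},
])

```text
clock: 9.35
tool_pos: [0.5342, -0.0509, 0.1498]
eef_rot: [0.765, 0.631, 0.099, -0.085]
contact_force: [0.0, -0.3, 0.4]
opening: 0.452
finger_force: 0.0
```

Emit:
send_rows([
  {"x": -3,"y": 0,"z": -3,"rx": 0,"ry": 0,"rz": 0,"jaw": 4},
  {"x": -4,"y": 0,"z": -3,"rx": 0,"ry": 0,"rz": 0,"jaw": 4},
  {"x": -4,"y": 0,"z": -2,"rx": 0,"ry": 0,"rz": 0,"jaw": 4},
  {"x": 0,"y": 0,"z": 0,"rx": 0,"ry": 0,"rz": 0,"jaw": 4},
  {"x": 0,"y": 0,"z": 0,"rx": 0,"ry": 0,"rz": 0,"jaw": 4},
])

```text
clock: 9.85
tool_pos: [0.5108, -0.1773, 0.1994]
eef_rot: [0.766, 0.629, 0.1, -0.083]
contact_force: [-0.1, 1.2, 0.4]
opening: 0.452
finger_force: 0.0
```

```bash

python3 - <<'E'
from rows import *
st();d=snapshot("top");im=d["img"]
m=mask(im,(8,40,60),(20,190,255))|mask(im,(0,0,170),(179,50,255))
c,b=rect(m,(270,170,370,250));w=ray(d,b,.05)[:,:2]-CO;print(np.c_[w@U,w@V].round(3))
a=im[130:320,230:460];b=snapshot("scene")["img"][120:330,190:445]
o=np.hstack([cv2.resize(x,(400,330),interpolation=2) for x in(a,b)])
cv2.imwrite("pics/p5.png",o[:,:,::-1]);st()
E
```

```text
9.85 [ 0.5108 -0.1773  0.1994] [-1.012e+02 -1.000e-01 -1.651e+02] [-0.1  1.2  0.4] [ 0.73  0.73 -0.56  1.82  0.16  0.7  -0.04] 0.45
[[ 0.056  0.043]
 [ 0.058 -0.041]
 [-0.031 -0.042]
 [-0.032  0.042]]
9.95 [ 0.5111 -0.1743  0.1993] [-1.009e+02 -1.000e-01 -1.650e+02] [-0.3  0.5 -0.6] [ 0.72  0.73 -0.57  1.82  0.16  0.7  -0.04] 0.45
```

View pics/p5.png

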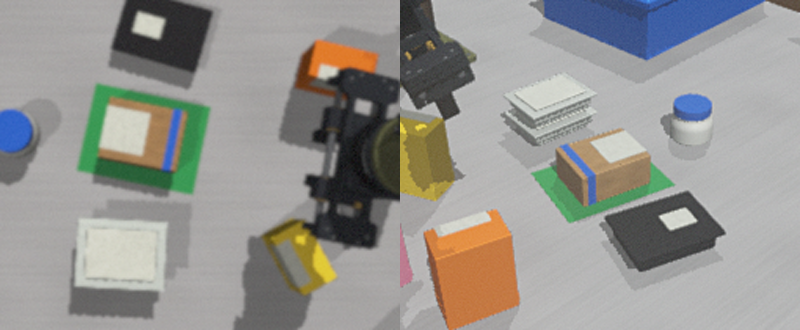

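The carton lies flat with its label up, spanning about card x -0.05 to 0.057 and y ±0.043, well inside the card. The bystanders look unmoved and the arm is clear.

```bash
python3 -c "
from plant import *
print(finish_job())"
```

```text
the job is handed in; nothing more can be done
None
```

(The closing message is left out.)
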